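# Count a spare part and hold up the photo-stand camera

### The job

Book in the bearing lying on the photo stand: first swing the tally counter's sprung lever all the way to its stop and let it spring back. Then squeeze the grip of the camera column so that its latch button is pressed in, and draw the column straight up, past the first stop, to its second and last stop. Finish while still squeezing the grip there, as the column sinks when let go; do not disturb the bearing, the relay, the oil filter or the jar.

Things in the scene. Friction and masses are not known exactly. Their poses are not given: they have to be found in the camera images.
- lever_post (a point): upright round steel finger post at the free end of the tally counter's lever: 12 mm diameter, free for 32 mm above the flat lever arm; the point is on its axis, 13 mm below its top, 18 mm above the arm, 72 mm above the table. The counter is a grey housing 90 x 75 x 42 mm fixed to the table; the post stands just outside it, at rest on the side towards the robot
- lever_pivot (a point): point on the lever's upright hinge axis (middle of the counter), at the height of lever_post and 60 mm from it; at rest the post lies to its own -x side. Hinge and arm lie lower than 56 mm above the table
- lever (a joint): lever angle in rad: 0 at rest, grows anticlockwise seen from above, hard stop at 1.0. A spring drives it back to 0 when released; pushing the post to the stop takes about 6 N
- grip (a point): grey grip block on top of the telescoping column, 36 (own x) by 32 (own y) by 50 mm high (z, upright); the point is its centre, 163 mm above the table when down. The latch button is in the middle of its +x face, the -x face is plain: pinching from above across the two x faces presses the button flush. The fixed sleeve below (36 mm diameter) ends 31 mm under this centre
- button_face (a point): centre of the outer face of the round steel latch button, 18 mm diameter, standing 6 mm proud of the grip's +x face
- camera_mid (a point): centre of the black camera that rides on the column: 62 mm long (own y), 50 mm (x), 30 mm high, 97 mm to the grip's +y side and 11 mm lower than the grip's centre, lens downwards; a flat bracket, its top 16 mm below the grip's centre, joins it to the column
- button (a joint): latch button travel in m: 0 out, 0.006 flush; the latch is free of its catch beyond about 0.0045. Sprung, 2.5 N to start and 6 N to hold flush
- mast (a joint): height of the telescoping column in m: 0 down (latched), first stop 0.055 (the latch catches there if the button is let out), second and last stop 0.110 (hard end, no catch: let go, the column sinks by its own weight). The column carries grip and camera straight up; it weighs about 0.35 kg and runs with slight friction. With the button out it cannot rise more than about 1 mm
- bearing_mid (a point): the steel ball bearing ring being booked in, 52 mm diameter, 15 mm high, lying loose on the stand's black mat under the camera, 100 mm to +y of the column; the point is its centre
- relay_mid (a point): small black cube-shaped relay, 30 mm, standing in the lane between stand and counter; the point is its centre (leave alone)
- filter_mid (a point): white round oil filter, 76 mm diameter, 95 mm high, near the far edge; the point is half-way up its axis (leave alone)
- jar_mid (a point): white screw-top jar, 66 mm diameter, 110 mm high, near the far edge; the point is half-way up its axis (leave alone)

How it is judged (in metres and radians):
On the way, in this order (a step that is already met when the one before it is completed fails the run):
1. the counter's lever is swung to its stop (value of joint lever above 0.94 rad), for 0.1 s.
2. the lever is let go and springs back (value of joint lever below 0.1 rad), for 0.2 s.
3. the latch button is pressed in with the column still down (value of joint button above 0.0045 m and value of joint mast below 0.015 m), for 0.1 s.
At the end, for the whole second after the job is handed in: The column is at its second stop (raised more than 104 of 110 mm) and held there: fingers on the grip with over 4 N, button still pressed in (over 3.5 mm); the counter's lever is back at rest (within 0.1 rad) (value of joint mast above 0.104 m and value of joint button above 0.0035 m and contact force between the fingers and mast above 4 N and value of joint lever below 0.1 rad); the arm keeps its last pose, push and grip.
It fails at once if the bearing on the stand's mat is shifted by more than 15 mm (distance of bearing_mid from where it was at the start of the episode above 0.015 m).
It fails at once if the relay, the filter or the jar is pushed more than 30 mm or knocked over (distance of any of relay_mid, filter_mid, jar_mid from where it was at the start of the episode above 0.03 m or angle between any of relay_mid, filter_mid, jar_mid's own z axis and vertical above 0.5 rad).
It also fails if it takes over 51 s, if anything falls off the work surface, if the arm or the gripper's body presses on something with over 40 N, if the wrist force passes 120 N, or if a joint passes its speed limit or range.

### The arm

A 6-joint arm with a two-finger parallel gripper is mounted at the origin on the work surface. World frame = base frame: x ahead of the robot, y to its left, z up, the work surface at z = 0. Lengths are in mm, angles in rad, forces in N, time in s.
With the tool pointing down it reaches from about 275 to 1000 mm from the base axis. Payload 8.4 kg.
Tool frame: the origin (TCP) lies at the very end of the fingers, on their centre line; the grasp point (between the pads) lies 19 mm behind it; z points along the fingers, y is the direction in which the jaws open and shut (so a half turn about z gives the same grasp; the last joint's range is limited). The gripper opens to 85 mm and grips with 20 to 120 N. Pads are 22 mm wide; open, the fingers measure 114 mm over their backs; the gripper's body (76 mm by 85 mm) begins 54 mm behind the grasp point. The pads swing forward as they close: fully open they stand 13 mm farther back than shut.
Start: joints at [1.104, 0.353, 1.633, -0, 1.155, -0.002], TCP at [280.152, 558.698, 231.281] pointing down, gripper open.
Joint ranges: [-2.63, 2.63], [-0.92, 2.1], [0.06, 2.66], [-1.3, 4.44], [0, 2.69], [-3.02, 3.02]. Speed limits (rad/s): [2.22, 2.22, 2.79, 3.14, 3.14, 3.14].

### API

Orientations are given as [roll, pitch, yaw] about the fixed x, y, z axes, in that order (R = Rz(yaw) Ry(pitch) Rx(roll)).
In Python, from rig import sense, grab_frame, get_calibration, sign_off, boxes_of, trace gives the robot as it stands.
- The arm moves only by the tool servo_tool, never from a script. Its argument "rows" is a list of rows, each a list of 3 entries, a list of its own where there are three numbers: the finger opening in mm, from 0 to 85.4, then the shift along the tool's x, y, z in mm, then the turn, a rotation vector about the tool's x, y, z in degrees. A call has 1 to 8 rows; each row shifts and turns the commanded pose from where the row before left it, along the tool's axes as they then stand; what a row does not reach is not made up. A row lasts 1/8 s, in which the tool goes at most 62.5 mm and 10.7 degrees, less where a joint would pass 70% of its speed; a pose out of reach is approached as far as the arm can. A call is refused whole if a number of a shift passes 62.5 or a number of a turn 10.7, either way. A call with a gripper value outside its range is refused whole. The fingers move at their own pace and stop on an object; "force" is the grip in N (left out, the last holds). Time passes only in rows, so rows that do not move let the fingers close. It gives the time, the measured TCP pose, the force and the opening at its end, in the units of the state.
- sense(): the state, without advancing time (a new reading comes with each control period).
- grab_frame(name): name is "side" or "top"; returns the picture (400x640x3 uint8, blue, green, red); there is no depth.
- get_calibration(name): a dict with "intrinsics" (3x3 intrinsics, pixels), "world_to_cam" (4x4, takes a point from world to camera coordinates). Camera axes: x right, y down, z forward; pixel columns grow to the right and rows downward; lengths in mm; the calibration is good to about 2 mm. A picture is of the moment at which its call begins. get_calibration takes no time and is no camera call.
- sign_off(): hands the job in, once; it reports no verdict.
Trained networks look in the newest picture that a camera, given by its name, has taken for a name from the list of things; names that differ only in an ending like _2 or _b are one class to them, and where a whole thing is asked for, a point or a joint stands for the part that bears it (a point fixed in the world has none). Each returns a list of dicts, best first, with "conf" (0 to 1); they miss things now and then, are a little off and sometimes report something else, mostly with a low value. They report only what shows in the picture. A call takes as long as a camera call.
- boxes_of(camera, thing): "centre" ([x, y, z] in mm, in the coordinates of the camera as it stood for that picture, good to about 4 mm: the middle of the surface that is visible of it).
- trace(camera, thing): "mask" (400x640 bool, what is visible of it).
The state is a dict: "clock": time; "qpos": joint angles; "qvel": joint speeds; "joint_efforts": joint torques, N m; "eef_pos": TCP position; "tcp_rot": TCP orientation; "contact_force": force on the tool from outside, world axes, zero at the start; "wrist_torque": the same for the moment, N m; "opening": opening from 0.0 (shut) to 1.0 (fully open).
Only numpy, scipy, OpenCV 4.12 (cv2) and the standard library are available. Lean on these libraries where they do the work, as an engineer would, in place of code of your own. Each camera call takes 0.05 s, during which the arm holds its last target. There are 200 camera calls.

## Working session

There is one attempt and no reset: what is moved stays moved. The work goes in short steps, Python scripts to look and compute and a tool call to move; the robot and the scene stay as the last step left them, time stands still between calls to the robot, and variables do not carry over. Pictures are saved under pics/ and viewed, about 8 in all and at most 12, crops included, and the job is handed in when it is done.

Besides the shell and the picture viewer there is one more tool, called in YAML: its name, and indented under it one key for each argument. servo_tool: Moves the arm, as the interface text tells. Its arguments: {"type":"object","properties":{"rows":{"type":"array","items":{"type":"array"}},"force":{"type":"number"}},"required":["rows"]}

```bash
ls; mkdir -p pics; cat > h.py <<'E'
import numpy as np, cv2
from rig import *
def cal(c):
    d=get_calibration(c); return np.array(d["intrinsics"],float),np.array(d["world_to_cam"],float)
def toworld(c,p):
    K,T=cal(c); return np.linalg.inv(T)@np.r_[p,1]
def ray(c,u,v,z):
    K,T=cal(c); R=T[:3,:3];t=T[:3,3]; o=-R.T@t; d=R.T@np.linalg.inv(K)@[u,v,1]
    return o+d*(z-o[2])/d[2]
def proj(c,p):
    K,T=cal(c); q=K@(T@np.r_[p,1])[:3]; return q[:2]/q[2]
E
python3 - <<'E'
from h import *
for c in ["side","top"]:
    im=grab_frame(c); cv2.imwrite(f"pics/{c}1.png",im)
    K,T=cal(c); print(c,np.round(-T[:3,:3].T@T[:3,3]),np.round(T[:3,:3],2).tolist(),K[0,0])
    for n in ["lever_post","lever_pivot","grip","button_face","camera_mid","bearing_mid","relay_mid","filter_mid","jar_mid"]:
        try:
            print(n,[(round(b["conf"],2),np.round(toworld(c,b["centre"])[:3]).tolist(),) for b in boxes_of(c,n)[:2]])
        except Exception as e: print(n,e)
print(sense())
E
```

```text
pics
side [ 512. -726.  606.] [[0.99, -0.14, 0.01], [-0.07, -0.53, -0.84], [0.12, 0.83, -0.54]] 454.6393020837624
lever_post [(0.47, [476.0, 252.0, 57.0])]
lever_pivot [(0.81, [512.0, 240.0, 32.0]), (0.3, [457.0, -176.0, 26.0])]
grip [(0.59, [491.0, -197.0, 163.0]), (0.53, [776.0, 64.0, 71.0])]
button_face []
camera_mid [(0.73, [490.0, -203.0, 167.0])]
bearing_mid [(0.55, [457.0, -174.0, 26.0])]
relay_mid [(0.6, [593.0, 27.0, 23.0])]
filter_mid [(0.58, [780.0, -76.0, 72.0]), (0.26, [459.0, -175.0, 24.0])]
jar_mid [(0.89, [772.0, 65.0, 72.0])]
top [ 506.   41. 1165.] [[-0.01, -1.0, 0.0], [-0.99, 0.01, -0.11], [0.11, -0.0, -0.99]] 448.18646080668543
lever_post [(0.67, [492.0, 258.0, 54.0]), (0.55, [469.0, -148.0, 25.0])]
lever_pivot [(0.6, [511.0, 257.0, 42.0])]
grip [(0.66, [484.0, -185.0, 166.0])]
button_face []
camera_mid [(0.84, [482.0, -182.0, 166.0])]
bearing_mid [(0.41, [468.0, -149.0, 22.0])]
relay_mid []
filter_mid [(0.67, [778.0, -46.0, 97.0])]
jar_mid [(0.79, [764.0, 88.0, 111.0])]
{'clock': 1.0, 'qpos': array([ 1.10358196e+00,  3.52982416e-01,  1.63339225e+00, -1.59306695e-05,
        1.15522325e+00, -2.36302135e-03]), 'qvel': array([-7.44740633e-05,  8.19326625e-04,  6.23478650e-04,  3.28958367e-04,
       -6.07564442e-04,  3.76842565e-04]), 'joint_efforts': array([-7.80389728e-04, -6.05190825e+01, -3.42445278e+01,  1.88923418e-04,
        1.16045889e-03,  7.97212834e-06]), 'eef_pos': array([280.16502601, 558.68829214, 231.29527794]), 'tcp_rot': array([-3.14158735e+00,  1.45622147e-05,  2.67674774e+00]), 'contact_force': array([-0.70539088,  0.22768787,  1.00535569]), 'wrist_torque': array([0.01951822, 0.00904031, 0.03808729]), 'opening': 1.0024354138948834}
```

```bash
python3 - <<'E'
from h import *
a=cv2.imread("pics/top1.png");b=cv2.imread("pics/side1.png")
def crop(im,c,p,w,h):
    u,v=proj(c,p).astype(int); x=max(u-w//2,0);y=max(v-h//2,0); print(c,x,y)
    return cv2.resize(im[y:y+h,x:x+w],(400,300),interpolation=cv2.INTER_CUBIC)
r1=np.hstack([crop(a,"top",[500,255,60],120,90),crop(a,"top",[475,-180,160],120,90)])
r2=np.hstack([crop(b,"side",[500,255,60],120,90),crop(b,"side",[475,-180,150],160,120)])
cv2.imwrite("pics/crop1.png",np.vstack([r1,r2]))
E
```

```text
top 170 207
top 356 216
side 200 131
side 166 204
```

View pics/top1.png

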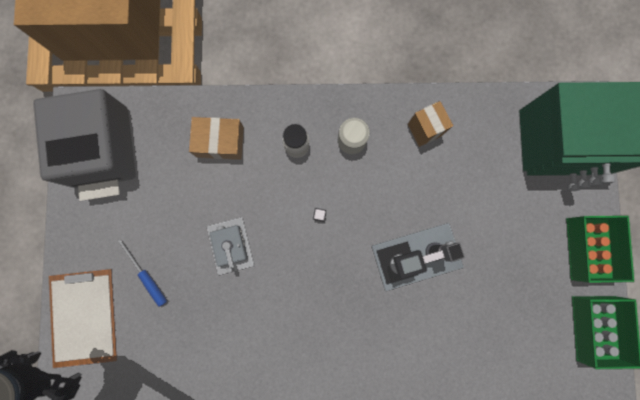

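View pics/side1.png

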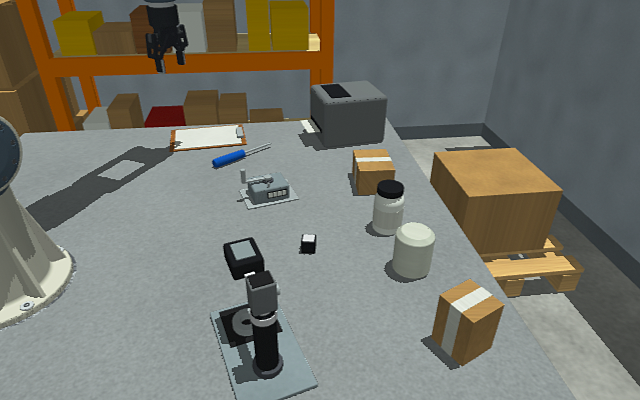

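View pics/crop1.png

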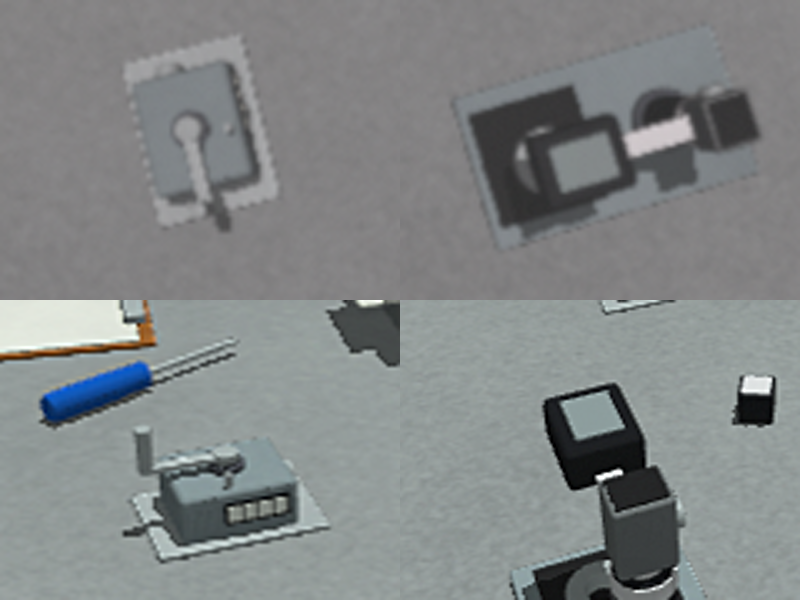

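The top view shows the counter at about (228,246), with its post towards the robot. The stand is at about (420,258), with the grip at (456,251). In the side view the post top is at about (243,170), the grip top at (261,279), and the button on the grip's right (+x) face.

```bash
python3 - <<'E'
from h import *
r=lambda *a: print(np.round(ray(*a),1))
print("grip top: top cam, side cam"); r("top",456.5,251,188); r("side",260.8,279.2,188)
print("post top"); r("side",242.9,170,85)
print("pivot"); r("top",226.4,246,52); r("side",200+225*.3,131+.3*160,52)
def tp(x,y,z): return ray("top",x*.3,y*.3,z)
def T(cx,cy,z,o): return ray("top",o[0]+cx*.3,o[1]+cy*.3,z)
# yaw estimates
def yaw(a,b): d=(b-a)[:2]; return np.degrees(np.arctan2(d[1],d[0]))
o2=(356,216);o1=(170,207)
print("plate", yaw(T(312,27,5,o2),T(55,100,5,o2))-90, yaw(T(100,248,5,o2),T(55,100,5,o2)), yaw(T(100,248,5,o2),T(358,170,5,o2))+90)
print("counter base", yaw(T(160,225,2,o1),T(125,65,2,o1)),yaw(T(278,195,2,o1),T(242,37,2,o1)), yaw(T(242,37,2,o1),T(125,65,2,o1))-90)
print("arm",yaw(T(208,190,54,o1),T(188,130,54,o1)))
m=[trace("top",n) for n in ["lever_post","lever_pivot","grip"]]
im=cv2.imread("pics/top1.png"); 
for k,c in zip(m,[(0,0,255),(0,255,0),(255,0,0)]):
    for q in k[:1]:
        print(q["conf"],q["mask"].sum(),np.mean(np.argwhere(q["mask"]),0)[::-1])
s=boxes_of("side","button_face");print(s)
b=trace("side","bearing_mid");
# candidate overlay check
g=ray("side",260.8,279.2,188)
for z in(138,188): print([proj("top",[g[0],g[1],z]).round(1)])
E
python3 - <<'E'
import cv2
a=cv2.imread("pics/top1.png");b=cv2.imread("pics/side1.png")
import numpy as np
f=lambda i,x,y:cv2.resize(i[y:y+30,x:x+40],(400,300),interpolation=cv2.INTER_NEAREST)
cv2.imwrite("pics/crop2.png",np.vstack([np.hstack([f(a,215,245),f(a,436,236)]),np.hstack([f(b,230,160),f(b,242,264)])]))
E
```

```text
grip top: top cam, side cam
[ 497.4 -260.2  188. ]
[ 496.7 -258.4  188. ]
post top
[459.5 247.5  85. ]
pivot
[515.2 265.7  52. ]
[516.4 255.3  52. ]
plate 15.040206561601906 15.617954009287223 15.804114759942095
counter base 13.14082491756129 13.142483311270595 12.86322322076127
arm 18.99749495950036
0.74 159 [227.90566038 256.05660377]
0.7 1871 [229.41635489 246.19241048]
0.59 1205 [424.8340249  259.46556017]
[]
[array([448.9, 251.2])]
[array([455.7, 251.3])]
```

View pics/crop2.png

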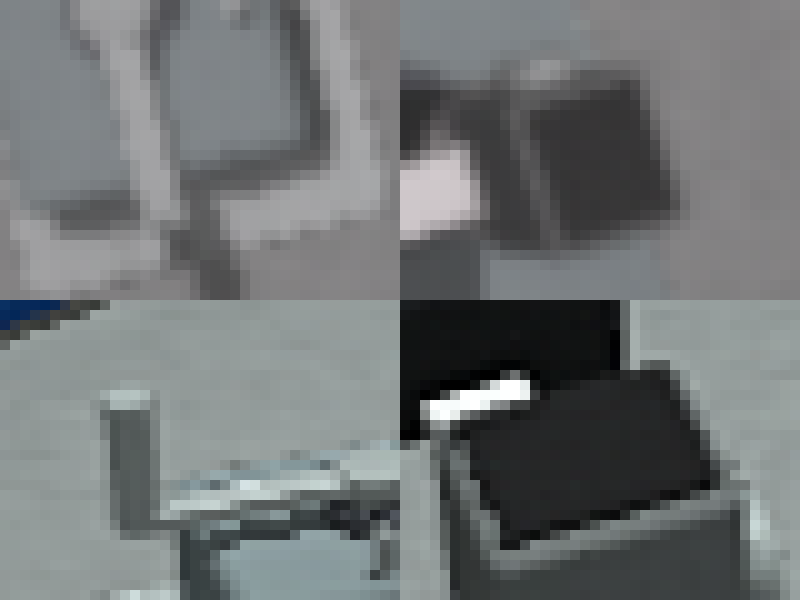

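Grip top: both cameras agree to 2 mm, at (497,-259) with yaw about 15.5°. Post is at about (459,247) and the pivot at about (516,265). Next I turn the tool so the jaws lie along the lever's mid-arc tangent.

servo_tool:
  rows:
    - [40,[0,0,0],[0,0,10.7]]
    - [40,[0,0,0],[0,0,10.7]]
    - [40,[0,0,0],[0,0,10.7]]
    - [40,[0,0,0],[0,0,10.7]]
    - [40,[0,0,0],[0,0,10.7]]
    - [40,[0,0,0],[0,0,10.7]]
    - [40,[0,0,0],[0,0,10.7]]
    - [40,[0,0,0],[0,0,10.7]]
  force: 30

```text
clock: 2.25
eef_pos: [280.2, 558.7, 231.3]
tcp_rot: [3.142, 0.0, 1.177]
contact_force: [0.8, 0.9, 0.5]
opening: 0.467
```

servo_tool:
  rows:
    - [40,[0,0,0],[0,0,10.7]]
    - [40,[0,0,0],[0,0,10.7]]
    - [40,[-12,43,0],[0,0,0]]
    - [40,[-12,43,0],[0,0,0]]
    - [40,[-12,43,0],[0,0,0]]
    - [40,[-12,43,0],[0,0,0]]
    - [40,[-12,43,0],[0,0,0]]
    - [40,[-12,43,0],[0,0,0]]

```text
clock: 3.25
eef_pos: [417.9, 327.3, 231.5]
tcp_rot: [3.141, -0.0, 0.809]
contact_force: [1.0, -0.8, -0.7]
opening: 0.466
```

```bash
cat >> h.py <<'E'
from scipy.spatial.transform import Rotation as Ro
def todo(*pts):
    s=sense(); R=Ro.from_euler("xyz",s["tcp_rot"]).as_matrix(); p=np.array(s["eef_pos"])
    print("t",round(s["clock"],2),"tcp",p.round(1),"jaw deg",np.degrees(np.arctan2(R[1,1],R[0,1])).round(1),"F",s["contact_force"].round(1),"op",round(s["opening"]*85.4,1),"j",s["qpos"].round(2))
    for q in pts: q=np.array(q,float); print(q,"move",(R.T@(q-p)).round(1)); p=q
E
python3 -c "
from h import *
todo([459,247,231],[459,247,60])"
```

```text
t 3.25 tcp [417.9 327.3 231.5] jaw deg -43.6 F [ 1.  -0.8 -0.7] op 39.8 j [ 0.66  0.21  1.83 -0.    1.1   1.42]
[459. 247. 231.] move [-29.8  85.2   0.5]
[459. 247.  60.] move [-1.00e-01 -0.00e+00  1.71e+02]
```

servo_tool:
  rows:
    - [40,[-15,42.5,0],[0,0,0]]
    - [40,[-15,42.5,0],[0,0,0]]
    - [40,[0,0,40],[0,0,0]]
    - [40,[0,0,40],[0,0,0]]
    - [40,[0,0,40],[0,0,0]]
    - [40,[0,0,0],[0,0,0]]

```text
clock: 4.0
eef_pos: [456.2, 247.1, 109.1]
tcp_rot: [-3.14, 0.005, 0.809]
contact_force: [0.1, 0.3, 0.1]
opening: 0.468
```

```bash
python3 - <<'E'
from h import *
todo([459,247,60])
a=grab_frame("top");b=grab_frame("side")
f=lambda i,x,y:cv2.resize(i[y:y+75,x:x+100],(400,300),interpolation=cv2.INTER_CUBIC)
cv2.imwrite("pics/c3.png",np.hstack([f(b,200,130),f(a,180,215)]))
E
```

```text
t 4.0 tcp [456.2 247.1 109.1] jaw deg -43.6 F [0.1 0.3 0.1] op 39.9 j [ 0.49  0.35  1.96 -0.    0.84  1.26]
[459. 247.  60.] move [ 2.1  2.2 49.1]
```

View pics/c3.png

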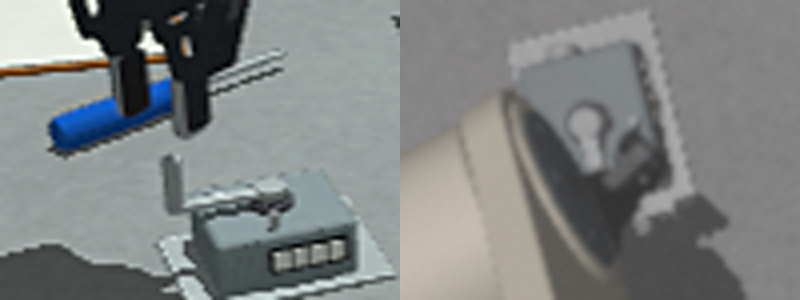

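The fingers straddle the post top, which shows at (172,155) in the side crop, about 3 mm ahead of the jaw middle as computed. Correcting that and descending.

servo_tool:
  rows:
    - [40,[2,2,0],[0,0,0]]
    - [40,[0,0,16],[0,0,0]]
    - [40,[0,0,16],[0,0,0]]
    - [40,[0,0,17],[0,0,0]]
    - [40,[0,0,0],[0,0,0]]

```text
clock: 4.72
eef_pos: [459.6, 247.6, 60.3]
tcp_rot: [-3.14, 0.003, 0.809]
contact_force: [-0.3, 0.1, 0.3]
opening: 0.468
```

```bash
python3 - <<'E'
from h import *
P=np.array([516.4,264.5]);d=np.array([.72,-.69]);a0=np.radians(197)
pts=[]
for t in [.2,.4,.6,.8,.95,1.05]:
    q=P+60*np.array([np.cos(a0+t),np.sin(a0+t)])+14*d; pts.append([*q.round(1),60])
todo(*pts)
E
```

```text
t 4.72 tcp [459.6 247.6  60.3] jaw deg -43.6 F [-0.3  0.1  0.3] op 40.0 j [ 0.49  0.43  1.98 -0.    0.73  1.25]
[473.7 226.2  60. ] move [-5.7 25.   0.3]
[480.5 216.3  60. ] move [-2.5 11.8 -0. ]
[489. 208.  60.] move [-0.1 11.9 -0. ]
[499.1 201.5  60. ] move [ 2.3 11.8 -0. ]
[507.4 198.   60. ] move [ 3.2  8.4 -0. ]
[513.1 196.3  60. ] move [ 2.7  5.3 -0. ]
```

servo_tool:
  rows:
    - [40,[-3,12.5,0],[0,0,0]]
    - [40,[-3,12.5,0],[0,0,0]]
    - [40,[-2.5,12,0],[0,0,0]]
    - [40,[0,12,0],[0,0,0]]
    - [40,[2.5,11,0],[0,0,0]]
    - [40,[3,8,0],[0,0,0]]
    - [40,[0,0,0],[0,0,0]]

```text
clock: 5.6
eef_pos: [506.6, 198.1, 62.2]
tcp_rot: [-3.139, 0.003, 0.808]
contact_force: [-7.9, 1.2, 3.0]
opening: 0.465
```

```bash
python3 - <<'E'
from h import *
todo()
b=grab_frame("side")
cv2.imwrite("pics/c4.png",cv2.resize(b[130:205,200:300],(600,450),interpolation=cv2.INTER_CUBIC))
E
```

```text
t 5.6 tcp [506.6 198.1  62.2] jaw deg -43.7 F [-7.9  1.2  3. ] op 39.7 j [0.37 0.45 1.93 0.   0.76 1.13]
```

View pics/c4.png

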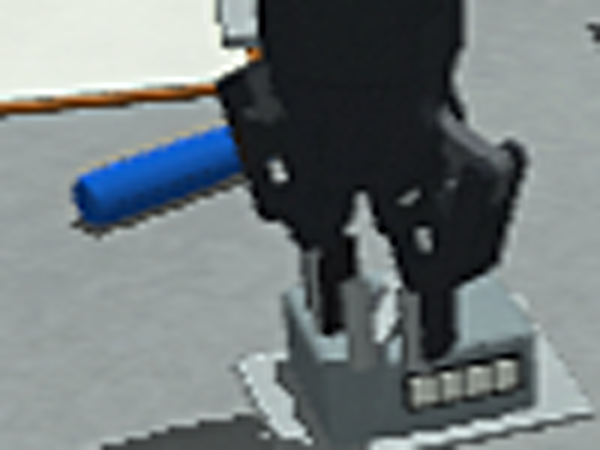

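The post stands against the trailing finger, which feels about 8 N. Pushing on until the stop shows in the force.

servo_tool:
  rows:
    - [40,[2,3,0],[0,0,0]]
    - [40,[0,0,0],[0,0,0]]

```text
clock: 5.9
eef_pos: [507.2, 197.7, 61.9]
tcp_rot: [-3.136, 0.007, 0.808]
contact_force: [-17.5, 6.6, 8.4]
opening: 0.468
```

servo_tool:
  rows:
    - [40,[2,3,0],[0,0,0]]
    - [40,[0,0,0],[0,0,0]]

```text
clock: 6.15
eef_pos: [507.7, 197.3, 61.6]
tcp_rot: [-3.132, 0.011, 0.808]
contact_force: [-29.2, 11.5, 16.0]
opening: 0.47
```

The TCP has stopped while the force climbed to 31 N, so the lever is at its hard stop (angle ≈ 0.96–1.0). Now I guide it back beyond rest.

servo_tool:
  rows:
    - [40,[-4,-7,0],[0,0,0]]
    - [40,[-4,-10,0],[0,0,0]]
    - [40,[-3,-12,0],[0,0,0]]
    - [40,[0,-12,0],[0,0,0]]
    - [40,[2,-12,0],[0,0,0]]
    - [40,[2.5,-12,0],[0,0,0]]
    - [40,[3,-10,0],[0,0,0]]
    - [40,[0,0,0],[0,0,0]]

```text
clock: 7.15
eef_pos: [458.1, 247.7, 62.3]
tcp_rot: [3.141, 0.0, 0.811]
contact_force: [0.1, -0.0, -0.8]
opening: 0.471
```

```bash
python3 -c "
from h import *
todo([459.5,247.5,60])"
```

```text
t 7.15 tcp [458.1 247.7  62.3] jaw deg -43.6 F [ 0.1 -0.  -0.8] op 40.2 j [ 0.49  0.42  1.99 -0.    0.73  1.25]
[459.5 247.5  60. ] move [0.8 1.1 2.3]
```

servo_tool:
  rows:
    - [40,[0,0,0],[0,0,0]]
    - [40,[0,0,-20],[0,0,0]]
    - [40,[0,0,-50],[0,0,0]]
    - [40,[0,0,-50],[0,0,0]]
    - [85,[0,0,-50],[0,0,0]]
    - [85,[0,0,-10],[0,0,-10.5]]
    - [85,[0,0,0],[0,0,-10.5]]
    - [85,[0,0,0],[0,0,-10.5]]

```text
clock: 8.15
eef_pos: [458.7, 246.7, 242.6]
tcp_rot: [3.141, -0.0, 1.365]
contact_force: [-0.0, -0.0, -0.2]
opening: 0.999
```

servo_tool:
  rows:
    - [85,[0,0,0],[0,0,-10.5]]
    - [85,[0,0,0],[0,0,-10.5]]
    - [85,[0,0,0],[0,0,-6.5]]
    - [85,[0,0,0],[0,0,0]]

```text
clock: 8.65
eef_pos: [458.5, 246.7, 242.2]
tcp_rot: [-3.141, 0.0, 1.838]
contact_force: [0.0, 0.5, -1.1]
opening: 0.999
```

```bash
python3 - <<'E'
from h import *
todo([497,-259,240],[497,-259,163])
a=grab_frame("top")
cv2.imwrite("pics/c5.png",np.hstack([cv2.resize(a[207:297,170:290],(400,300),interpolation=cv2.INTER_CUBIC),cv2.resize(a[216:306,356:476],(400,300),interpolation=cv2.INTER_CUBIC)]))
E
```

```text
t 8.65 tcp [458.5 246.7 242.2] jaw deg 15.3 F [ 0.   0.5 -1.1] op 85.3 j [ 0.49  0.18  1.84 -0.    1.12  0.22]
[ 497. -259.  240.] move [-498.   -96.2    2.3]
[ 497. -259.  163.] move [ 0.  0. 77.]
```

servo_tool:
  rows:
    - [85,[-55,-10,0],[0,0,0]]
    - [85,[-55,-10,0],[0,0,0]]
    - [85,[-55,-11,0],[0,0,0]]
    - [85,[-55,-11,0],[0,0,0]]
    - [85,[-55,-11,0],[0,0,0]]
    - [85,[-55,-11,0],[0,0,0]]
    - [85,[-55,-11,0],[0,0,0]]
    - [85,[-55,-11,0],[0,0,0]]

```text
clock: 9.7
eef_pos: [492.0, -202.1, 242.4]
tcp_rot: [3.141, 0.0, 1.836]
contact_force: [0.8, 0.8, 0.5]
opening: 0.999
```

servo_tool:
  rows:
    - [85,[-20,-4,0],[0,0,0]]
    - [85,[0,0,0],[0,0,0]]

```text
clock: 9.95
eef_pos: [493.4, -221.1, 242.0]
tcp_rot: [-3.141, -0.0, 1.835]
contact_force: [-0.2, 0.5, -0.2]
opening: 0.991
```

```bash
python3 -c "
from h import *
todo([497,-259,240],[497,-259,143])"
```

```text
t 9.95 tcp [ 493.4 -221.1  242. ] jaw deg 15.2 F [-0.2  0.5 -0.2] op 84.6 j [-0.42  0.21  1.8   0.    1.13 -0.69]
[ 497. -259.  240.] move [-37.5  -6.4   2. ]
[ 497. -259.  143.] move [-0.  0. 97.]
```

View pics/c5.png

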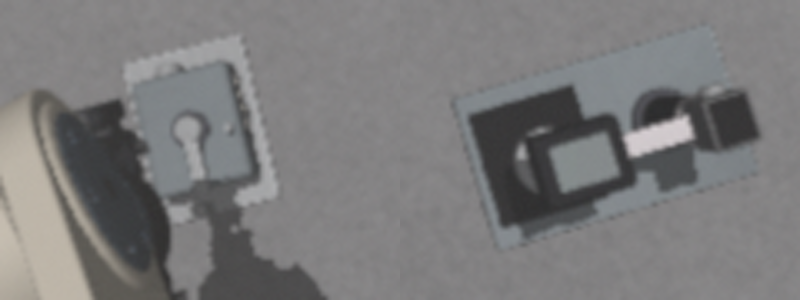

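The lever is back at its rest direction (arm at (190–205,130–190) in the crop) and the stand is untouched. Moving over the grip and part of the way down.

servo_tool:
  rows:
    - [85,[-19,-3,0],[0,0,0]]
    - [85,[-18.5,-3,0],[0,0,0]]
    - [85,[0,0,15],[0,0,0]]
    - [85,[0,0,15],[0,0,0]]
    - [85,[0,0,0],[0,0,0]]

```text
clock: 10.58
eef_pos: [496.5, -256.9, 210.2]
tcp_rot: [-3.139, -0.003, 1.839]
contact_force: [-0.8, -0.4, 0.2]
opening: 0.994
```

```bash
python3 - <<'E'
from h import *
todo([497,-259,143])
b=grab_frame("side")
cv2.imwrite("pics/c6.png",cv2.resize(b[200:350,160:360],(800,600),interpolation=cv2.INTER_CUBIC))
E
```

```text
t 10.57 tcp [ 496.5 -256.9  210.2] jaw deg 15.4 F [-0.8 -0.4  0.2] op 84.9 j [-0.48  0.27  1.79  0.    1.08 -0.75]
[ 497. -259.  143.] move [-2.3  0.1 67.2]
```

View pics/c6.png

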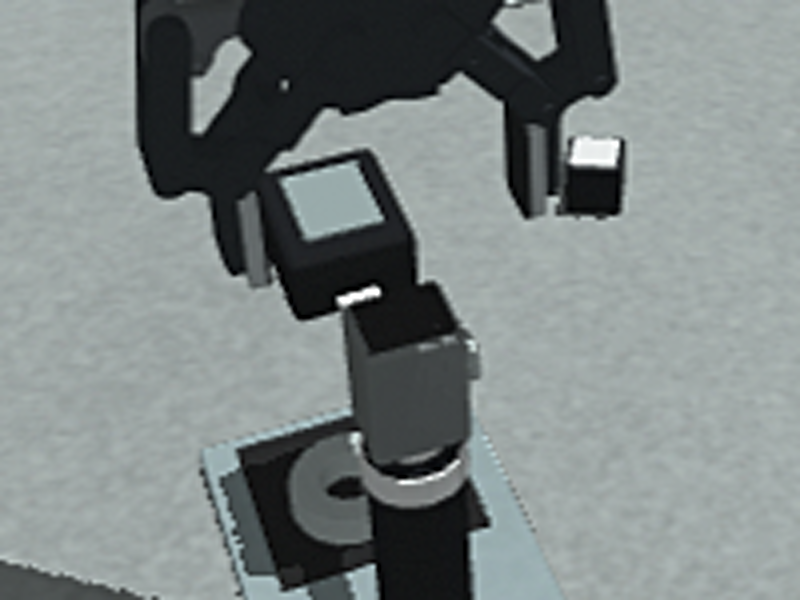

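The fingers flank the grip centrally: their middle is at x≈399 and the grip top centre at x≈403. Button at (472,357) on the right face. Descending.

servo_tool:
  rows:
    - [85,[-2,0,15],[0,0,0]]
    - [85,[0,0,18],[0,0,0]]
    - [85,[0,0,18],[0,0,0]]
    - [85,[0,0,15],[0,0,0]]
    - [85,[0,0,0],[0,0,0]]

```text
clock: 11.25
eef_pos: [497.3, -259.5, 144.6]
tcp_rot: [-3.14, -0.002, 1.839]
contact_force: [1.2, -0.7, 0.2]
opening: 0.996
```

servo_tool:
  rows:
    - [60,[0,0,0],[0,0,0]]
    - [60,[0,0,0],[0,0,0]]
    - [60,[0,0,0],[0,0,0]]
  force: 25

```text
clock: 11.62
eef_pos: [498.5, -260.1, 146.9]
tcp_rot: [3.141, 0.001, 1.839]
contact_force: [1.1, -0.7, -0.0]
opening: 0.7
```

servo_tool:
  rows:
    - [30,[0,0,0],[0,0,0]]
    - [30,[0,0,0],[0,0,0]]
    - [30,[0,0,0],[0,0,0]]
    - [30,[0,0,0],[0,0,0]]

```text
clock: 12.12
eef_pos: [497.7, -260.3, 147.0]
tcp_rot: [-3.141, 0.001, 1.84]
contact_force: [-4.8, -1.2, 7.1]
opening: 0.415
```

```bash
python3 - <<'E'
from h import *
todo()
b=grab_frame("side")
cv2.imwrite("pics/c7.png",cv2.resize(b[200:350,160:360],(800,600),interpolation=cv2.INTER_CUBIC))
E
```

```text
t 12.12 tcp [ 497.7 -260.3  147. ] jaw deg 15.4 F [-4.8 -1.2  7.1] op 35.4 j [-0.48  0.35  1.85 -0.    0.94 -0.75]
```

View pics/c7.png

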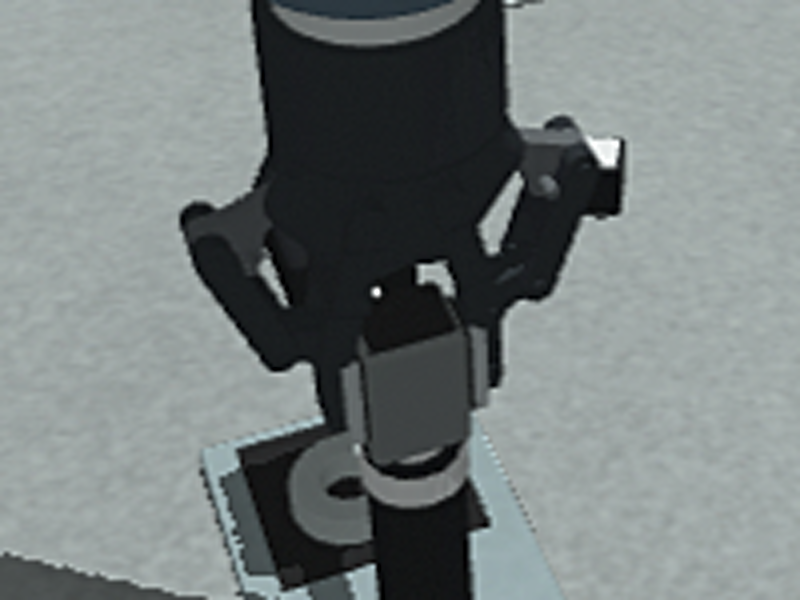

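Both pads lie on the grip and the opening is 35.4 mm (grip is 36 mm), so the button is flush. Firming the squeeze, then lifting.

servo_tool:
  rows:
    - [25,[0,0,0],[0,0,0]]
    - [25,[0,0,0],[0,0,0]]
    - [25,[0,0,-5],[0,0,0]]
    - [25,[0,0,-8],[0,0,0]]
    - [25,[0,0,-8],[0,0,0]]
    - [25,[0,0,0],[0,0,0]]
  force: 55

```text
clock: 12.92
eef_pos: [497.7, -260.3, 167.9]
tcp_rot: [-3.141, 0.0, 1.839]
contact_force: [-4.1, -4.2, -2.1]
opening: 0.416
```

```bash
python3 -c "
from h import *
todo()"
```

```text
t 12.93 tcp [ 497.7 -260.3  167.9] jaw deg 15.4 F [-4.1 -4.2 -2.1] op 35.6 j [-0.48  0.33  1.83 -0.    0.99 -0.75]
```

servo_tool:
  rows:
    - [25,[0,0,-12],[0,0,0]]
    - [25,[0,0,-12],[0,0,0]]
    - [25,[0,0,-12],[0,0,0]]
    - [25,[0,0,-12],[0,0,0]]
    - [25,[0,0,-12],[0,0,0]]
    - [25,[0,0,-12],[0,0,0]]
    - [25,[0,0,-10],[0,0,0]]
    - [25,[0,0,0],[0,0,0]]

```text
clock: 13.92
eef_pos: [497.7, -260.3, 250.1]
tcp_rot: [-3.141, 0.001, 1.839]
contact_force: [-2.4, -3.5, -2.1]
opening: 0.417
```

servo_tool:
  rows:
    - [25,[0,0,-4],[0,0,0]]
    - [25,[0,0,-3],[0,0,0]]
    - [25,[0,0,0],[0,0,0]]

```text
clock: 14.3
eef_pos: [497.7, -260.3, 256.6]
tcp_rot: [-3.141, 0.0, 1.839]
contact_force: [-3.2, -4.7, -1.9]
opening: 0.414
```

```bash
python3 -c "
from h import *
todo()"
```

```text
t 14.3 tcp [ 497.7 -260.3  256.6] jaw deg 15.4 F [-3.2 -4.7 -1.9] op 35.4 j [-0.48  0.23  1.74 -0.    1.17 -0.75]
```

Lifted 109.6 mm with the force still small. A few more 1–2 mm steps should find the hard end.

servo_tool:
  rows:
    - [25,[0,0,-1.5],[0,0,0]]
    - [25,[0,0,0],[0,0,0]]

```text
clock: 14.55
eef_pos: [497.7, -260.3, 257.2]
tcp_rot: [-3.14, 0.0, 1.839]
contact_force: [-1.1, -5.1, -7.8]
opening: 0.416
```

servo_tool:
  rows:
    - [25,[0,0,-1.5],[0,0,0]]
    - [25,[0,0,0],[0,0,0]]

```text
clock: 14.8
eef_pos: [497.6, -260.3, 257.2]
tcp_rot: [-3.14, -0.0, 1.839]
contact_force: [3.6, -7.8, -19.4]
opening: 0.415
```

```bash
python3 - <<'E'
from h import *
todo()
b=grab_frame("side");a=grab_frame("top")
cv2.imwrite("pics/c8.png",np.hstack([cv2.resize(b[130:355,140:440],(400,300)),cv2.resize(a[180:330,200:400],(400,300))]))
E
```

```text
t 14.8 tcp [ 497.6 -260.3  257.2] jaw deg 15.4 F [  3.6  -7.8 -19.4] op 35.4 j [-0.48  0.23  1.74 -0.    1.17 -0.75]
```

View pics/c8.png

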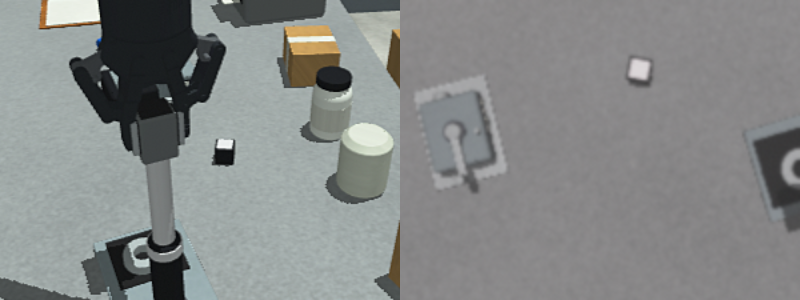

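The column is fully drawn out: 110.2 mm, and 19 N against the hard end. The lever is at rest, and the bearing, relay, filter and jar are in place. I'll ease the upward pull by 1 mm and hand in.

servo_tool:
  rows:
    - [25,[0,0,1],[0,0,0]]
    - [25,[0,0,0],[0,0,0]]
    - [25,[0,0,0],[0,0,0]]

```text
clock: 15.28
eef_pos: [497.7, -260.3, 257.2]
tcp_rot: [-3.14, -0.0, 1.839]
contact_force: [0.8, -5.6, -12.4]
opening: 0.417
```

```bash
python3 -c "
from h import *
todo(); print(sign_off())"
```

```text
t 15.28 tcp [ 497.7 -260.3  257.2] jaw deg 15.4 F [  0.8  -5.6 -12.4] op 35.6 j [-0.48  0.23  1.74 -0.    1.17 -0.75]
the job is handed in; nothing more can be done
None
```

I swung the tally lever to its stop and let it spring back. I then squeezed the grip and drew the column up past the first stop to its hard end. I handed the job in at 15.3 s, still squeezing; `sign_off` reports no verdict.

- **Lever:** the push ended at the stop, with the arm no longer moving while the force rose to about 31 N. From the arm's position I estimate 0.96 rad or more (the mark is 0.94); the joint itself can't be read. The last picture shows the lever back at rest.
- **Button:** the fingers closed to about 35.5 mm on the 36 mm grip, so the button is flush. It was pressed before the lift began. The grip is set to 55 N.
- **Column:** it rose 110.2 mm by the arm's position and pulled up against the hard end (19 N, eased to 12 N) without slipping.
- **Other things:** by eye in the last picture, the bearing, relay, filter and jar are where they were. I did not measure their positions again.

The one disagreement was a 10 mm difference between the two cameras on the lever's pivot. I went by the top view, which fitted the 60 mm lever length.

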